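# Balance two rotor arms on a knife edge and reject the lopsided one

## Robot

A 7-joint arm with a two-finger parallel gripper is mounted at the origin on a cart in front of the work surface, level with it; the furniture and walls round the work are solid. World frame = base frame: x ahead of the robot, y to its left, z up, the work surface at z = 0. Lengths are in m, angles in rad, forces in N, time in s.
With the tool pointing down it reaches from about 0.4 to 0.85 m from the base axis. Payload 4.4 kg.
Tool frame: the origin (TCP) lies at the very end of the fingers, on their centre line; the grasp point (between the pads) lies 19 mm behind it; z points along the fingers, y is the direction in which the jaws open and shut (so a half turn about z gives the same grasp; the last joint's range is limited). The gripper opens to 94 mm and grips with 3 to 60 N. Pads are 16 mm wide; open, the fingers measure 119 mm over their backs; the gripper's body (75 mm by 177 mm) begins 78 mm behind the grasp point.
Start: joints at [1.126, 0.628, 0.038, 1.517, -0.027, 0.996, -0.02], TCP at [0.24, -0.604, 0.205] pointing down, gripper open.
Joint ranges: [-3.06, 3.06], [-0.37, 2.12], [-1.25, 1.32], [0.18, 2.47], [-1.1, 4.24], [0.23, 1.98], [-2.94, 2.94]. Speed limits (rad/s): [2.57, 2.57, 3.14, 3.14, 3.14, 3.14, 3.14].

## Interface

Orientations are given as a unit quaternion [x, y, z, w].
In Python, from cell import bot gives the robot as it stands.
- The arm moves only by the tool servo_tool, never from a script. Its argument "rows" is a list of rows, each a list of 7 numbers: the shift along the tool's x, y, z in mm, then the turn, a rotation vector about the tool's x, y, z in rad, then the opening in per cent of the stroke, from 0 (shut) to 100 (fully open). A call has exactly 5 rows; each row is the pose to reach, as a shift and turn from the pose commanded when the call began, along the tool's axes at that moment; what a row does not reach only later rows make up. A row lasts 1/8 s, in which the tool goes at most 62.5 mm and 10.7 degrees, less where a joint would pass 70% of its speed; a pose out of reach is approached as far as the arm can. A call with a gripper value outside its range is refused whole. The fingers move at their own pace and stop on an object; the grip force is fixed at half the most. Time passes only in rows, so rows that repeat a pose let the fingers close, or fill a call up. It gives the time, the measured TCP pose, the force and the opening at its end, in the units of the state.
- bot.get_obs(): the state, without advancing time (a new reading comes with each control period).
- bot.capture(name): name is "scene" or "top" or "wrist"; returns the picture (420x560x3 uint8, red, green, blue); there is no depth.
- bot.get_calibration(name): a dict with "K" (3x3 intrinsics, pixels), "eye" and "rotation" of the camera in the world. Camera axes: x right, y down, z forward; pixel columns grow to the right and rows downward; lengths in m; the calibration is good to about 2 mm. A picture is of the moment at which its call begins: read the wrist's pose just before it. get_calibration takes no time and is no camera call; for the wrist camera it gives the pose at the moment of the call.
- bot.hand_in(): hands the job in, once; it reports no verdict.
The state is a dict: "t": time; "joint_pos": joint angles; "qd": joint speeds; "joint_efforts": joint torques, N m; "ee_pos": TCP position; "orientation": TCP orientation; "contact_force": force on the tool from outside, world axes, zero at the start; "wrist_torque": the same for the moment, N m; "finger_gap": opening from 0.0 (shut) to 1.0 (fully open).
Only numpy, scipy, OpenCV 4.12 (cv2) and the standard library are available. Lean on these libraries where they do the work, as an engineer would, in place of code of your own. Each camera call takes 0.05 s, during which the arm holds its last target.

## Task

Two small centrifuge rotor arms that look the same lie on the bench; one of them is heavier at one end. Try them on the knife-edge stand, laid across it with the groove over the edge: a good arm stays level when let go, the bad one tips until one end is down on the bench. Finish with the good arm balanced level on the knife edge and the bad one lying flat in the reject tray.

Things in the scene. Friction and masses are not known exactly. Their poses are not given: they have to be found in the camera images.
- rotor_arm_a: One of two look-alike aluminium rotor arms (about 0.3 kg): a bridge 120 mm long (own y), 28 wide (x; steel pins 34), on two end lugs 28 high. Grip block in the middle: 22 mm in x, 18 in y, from 46 to 84 mm up; grasp it from above across its x faces, about 68 mm up. Under the middle a V groove along x, mouth 24 mm wide at height 24, top 4 mm wide at height 40. Origin: centre of underside, z up.
- rotor_arm_b: The other rotor arm: same shape, axes and origin. One of a and b is evenly balanced (centre of mass in the middle, 17 mm under the groove's top), the other's centre of mass is about 10 mm off towards one end; which is not told, and either may lie in either place. End for end the shape is the same. The groove centres itself on the edge if a few mm off.
- knife_stand: Fixed steel stand: base 60 (own x) x 50 x 6 mm, thin upright wedge whose top edge, 52 mm up, runs along x, 50 mm long. Origin: centre of base underside, below mid-edge, z up. An arm goes across: arm's y along stand's y, either way round. Seated level, the arm's underside is 12 mm up. A lopsided arm tips about 12 degrees until a lug is on the bench, and stays on the edge.
- reject_tray: Fixed open steel tray, outside 92 (own x) x 162 (own y) x 18 mm high, walls and floor about 4 mm thick; an arm fits in lengthways, its y along the tray's y, on its lugs on the floor. Origin: centre of underside, z up.

How it is judged:
At the end, for the whole second after the job is handed in: One arm rests across the knife edge, level within 7 degrees (only the balanced one can), within 20 mm along and 15 mm across the edge and 15 degrees of square, at rest; the other stands at rest on its lugs on the reject tray's floor, within 7 degrees of upright, inside the walls (((x of rotor_arm_b in the frame of knife_stand between -0.02 and 0.02 m and y of rotor_arm_b in the frame of knife_stand between -0.015 and 0.015 m and z of rotor_arm_b in the frame of knife_stand between 0.005 and 0.02 m and angle between each of rotor_arm_b, rotor_arm_a's own z axis and vertical below 0.12 rad and angle between the y axis of rotor_arm_b and the y axis of knife_stand, either way round below 0.26 rad and contact force between rotor_arm_b and knife_stand above 0.5 N and angular speed of rotor_arm_b below 0.3 rad/s and x of rotor_arm_a in the frame of reject_tray between -0.035 and 0.035 m and y of rotor_arm_a in the frame of reject_tray between -0.03 and 0.03 m and z of rotor_arm_a in the frame of reject_tray below 0.012 m and linear speed of rotor_arm_a below 0.03 m/s) or (x of rotor_arm_a in the frame of knife_stand between -0.02 and 0.02 m and y of rotor_arm_a in the frame of knife_stand between -0.015 and 0.015 m and z of rotor_arm_a in the frame of knife_stand between 0.005 and 0.02 m and angle between each of rotor_arm_a, rotor_arm_b's own z axis and vertical below 0.12 rad and angle between the y axis of rotor_arm_a and the y axis of knife_stand, either way round below 0.26 rad and contact force between rotor_arm_a and knife_stand above 0.5 N and angular speed of rotor_arm_a below 0.3 rad/s and x of rotor_arm_b in the frame of reject_tray between -0.035 and 0.035 m and y of rotor_arm_b in the frame of reject_tray between -0.03 and 0.03 m and z of rotor_arm_b in the frame of reject_tray below 0.012 m and linear speed of rotor_arm_b below 0.03 m/s))); the robot touches nothing.
It also fails if it takes over 64 s, if anything falls off the work surface, if the arm or the gripper's body presses on something with over 40 N, if the wrist force passes 120 N, or if a joint passes its speed limit or range.

## Working session

There is one attempt and no reset: what is moved stays moved. The work goes in short steps, Python scripts to look and compute and a tool call to move; the robot and the scene stay as the last step left them, time stands still between calls to the robot, and variables do not carry over. Pictures are saved under pics/ and viewed, and the job is handed in when it is done.

Besides the shell and the picture viewer there is one more tool, called after "Call:" by a JSON object that holds its "name" and its "arguments", one argument or row to a line. servo_tool: Moves the arm, as the interface text tells. Its arguments: {"type":"object","properties":{"rows":{"type":"array","items":{"type":"array","items":{"type":"number"}}}},"required":["rows"]}

```bash
mkdir -p pics; ls
python3 - <<'E'
from cell import bot
import cv2
print(bot.get_obs())
for n in ("scene","top","wrist"):
    c=bot.get_calibration(n); print(n,c)
    im=bot.capture(n); cv2.imwrite(f"pics/{n}0.png",im[:,:,::-1])
E
```

```text
pics
{'t': 0.0, 'joint_pos': array([ 1.12618404,  0.62931744,  0.03843279,  1.5183426 , -0.02700375,
        0.99624904, -0.02002213]), 'qd': array([-2.59675429e-04, -1.04649565e-03,  3.94458808e-04, -3.48655922e-04,
        7.07722584e-06, -3.20560317e-04,  1.06667249e-03]), 'joint_efforts': array([-1.10693945e-03, -5.49724603e+01,  1.14349566e+00, -1.86632448e+01,
       -5.21227391e-02,  2.36129371e-02,  1.24752119e-04]), 'ee_pos': array([ 0.24017912, -0.60331217,  0.20458064]), 'orientation': array([ 9.82117343e-01,  1.88267671e-01, -1.75666339e-04, -8.82079751e-04]), 'contact_force': array([0.76106016, 0.08098155, 0.18699791]), 'wrist_torque': array([-0.0397232 ,  0.01321641,  0.02025272]), 'finger_gap': 0.9991605650173929}
scene {'K': array([[530.50319292,   0.        , 291.64077299],
       [  0.        , 530.50319292, 209.88501522],
       [  0.        ,   0.        ,   1.        ]]), 'eye': array([0.00497666, 0.44870601, 0.44640679]), 'rotation': array([-0.28533983,  0.78947583, -0.50656715,  0.19672015])}
top {'K': array([[497.05282781,   0.        , 272.45147966],
       [  0.        , 497.05282781, 217.85412198],
       [  0.        ,   0.        ,   1.        ]]), 'eye': array([ 0.42220922, -0.1805524 ,  0.88697857]), 'rotation': array([ 0.70649112, -0.70332617,  0.05970393, -0.05136178])}
wrist {'K': array([[348.8832925 ,   0.        , 278.88507694],
       [  0.        , 348.8832925 , 208.30206661],
       [  0.        ,   0.        ,   1.        ]]), 'eye': array([ 0.31013733, -0.57699707,  0.38410595]), 'rotation': array([ 0.82045453, -0.55649672, -0.07430402,  0.10791056])}
```

View pics/scene0.png

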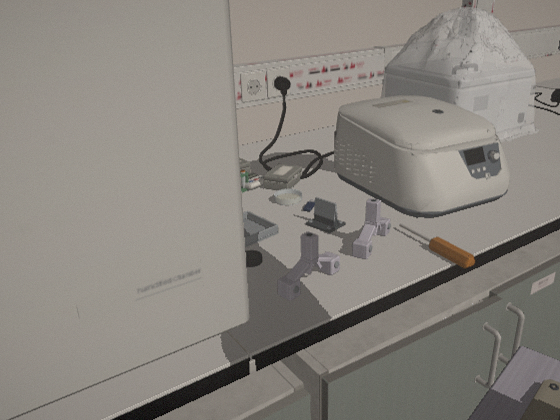

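View pics/top0.png

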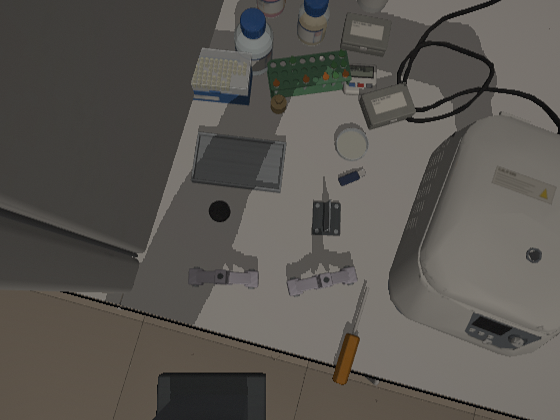

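View pics/wrist0.png

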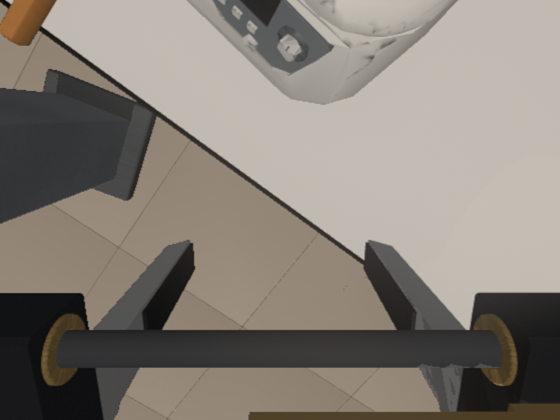

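```bash
cat > h.py <<'E'
import numpy as np, cv2
from cell import bot
from scipy.spatial.transform import Rotation as R
def cal(n):
    c=bot.get_calibration(n); return c['K'],np.array(c['eye']),R.from_quat(c['rotation']).as_matrix()
def ray(c,px):
    K,e,M=c; d=M@np.linalg.inv(K)@np.array([px[0],px[1],1.]); return e,d/np.linalg.norm(d)
def atz(c,px,z):
    e,d=ray(c,px); return e+d*(z-e[2])/d[2]
def proj(c,P):
    K,e,M=c; q=(np.atleast_2d(P)-e)@M; q=q@K.T; return q[:,:2]/q[:,2:]
def tri(*cp):
    A=np.zeros((3,3));b=np.zeros(3)
    for c,px in cp:
        e,d=ray(c,px); P=np.eye(3)-np.outer(d,d); A+=P;b+=P@e
    p=np.linalg.solve(A,b)
    return p,[np.linalg.norm((np.eye(3)-np.outer(ray(c,px)[1],ray(c,px)[1]))@(p-c[1])) for c,px in cp]
E
python3 - <<'E'
from h import *
t=cal('top')
for n,p in dict(L=(223,277),Rr=(322,281),stand=(326,218),tray=(238,161)).items():print(n,atz(t,p,0.0).round(3),atz(t,p,.05).round(3))
im=cv2.imread('pics/top0.png'); 
cv2.imwrite('pics/topc.png',cv2.resize(im[120:310,170:380],None,fx=3.8,fy=3.1,interpolation=cv2.INTER_CUBIC)[:600,:800])
im=cv2.imread('pics/scene0.png'); 
cv2.imwrite('pics/scenec.png',cv2.resize(im[180:310,235:405],None,fx=4.5,fy=4.5,interpolation=cv2.INTER_CUBIC))
E
```

```text
L [ 0.456 -0.104  0.   ] [ 0.454 -0.108  0.05 ]
Rr [ 0.45  -0.279  0.   ] [ 0.448 -0.274  0.05 ]
stand [ 0.563 -0.288  0.   ] [ 0.555 -0.282  0.05 ]
tray [ 0.668 -0.127  0.   ] [ 0.654 -0.13   0.05 ]
```

View pics/topc.png

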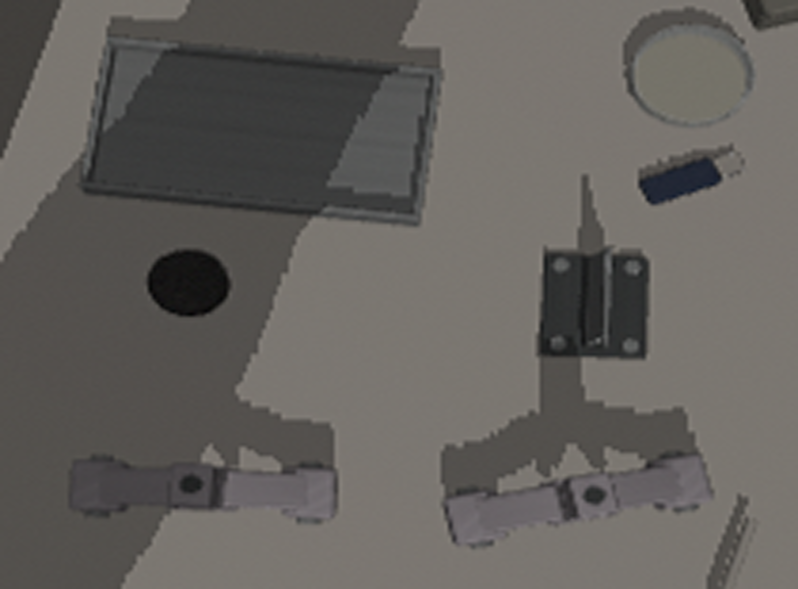

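View pics/scenec.png

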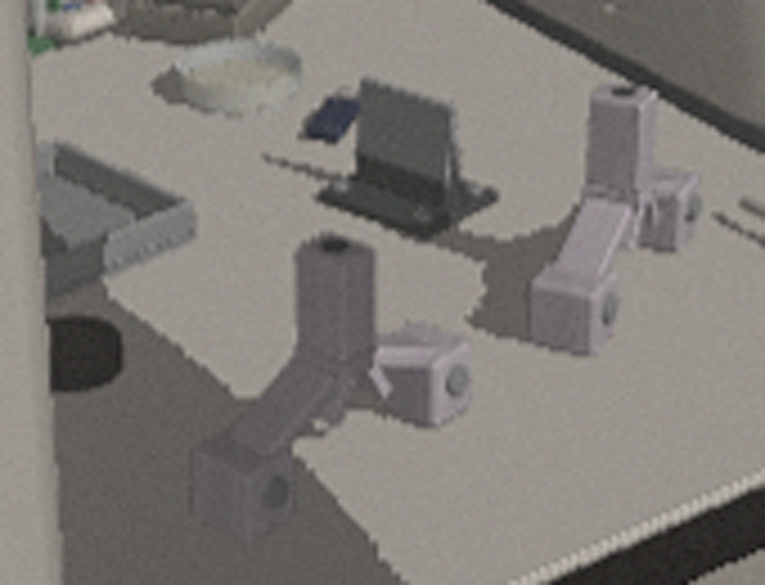

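Run:
```python
from h import *
t=cal('top');s=cal('scene')
T=lambda u,v:(170+(u+.5)/3.8-.5,120+(v+.5)/3.1-.5)
S=lambda u,v:(235+(u+.5)/4.5-.5,180+(v+.5)/4.5-.5)
print('Ldot',tri((t,T(190,484)),(s,S(337,244))))
print('Rdot',tri((t,T(594,494)),(s,S(624,90))))
# edge ends
print('edge far',tri((t,T(607,250)),(s,S(363,81))),'near',tri((t,T(598,345)),(s,S(455,109))))
def l(a,b,z):
    p,q=atz(t,T(*a),z),atz(t,T(*b),z); d=q-p; print(p.round(4),q.round(4),'mid',((p+q)/2).round(4),'len',np.linalg.norm(d).round(4),'ang',np.degrees(np.arctan2(d[1],d[0])).round(1))
l((97,486),(311,492),.028); l((474,519),(682,482),.028)
print('Larm ends');
print('stand base');C=[(545,252),(648,258),(645,356),(538,354)]
for i in range(4): l(C[i],C[(i+1)%4],.006)
l(C[0],C[2],.006); l(C[1],C[3],.006)
print('tray');C=[(107,40),(440,70),(418,222),(83,190)]
for i in range(4): l(C[i],C[(i+1)%4],.018)
l(C[0],C[2],.018); l(C[1],C[3],.018)
```

```text
Ldot (array([ 0.45460696, -0.10584944,  0.08612524]), [np.float64(0.0003656932471905607), np.float64(0.00036569324719072405)])
Rdot (array([ 0.45033294, -0.27600687,  0.08573661]), [np.float64(0.0001549940653853327), np.float64(0.0001549940653853535)])
edge far (array([ 0.58605065, -0.28763238,  0.05060831]), [np.float64(0.0002395854270075233), np.float64(0.00023958542700741885)]) near (array([ 0.53305019, -0.28217783,  0.05358582]), [np.float64(0.0007656323714446857), np.float64(0.000765632371444489)])
[ 0.456  -0.0583  0.028 ] [ 0.4531 -0.1549  0.028 ] mid [ 0.4545 -0.1066  0.028 ] len 0.0966 ang -91.7
[ 0.4386 -0.2284  0.028 ] [ 0.4593 -0.3228  0.028 ] mid [ 0.4489 -0.2756  0.028 ] len 0.0966 ang -77.6
Larm ends
stand base
[ 0.5932 -0.264   0.006 ] [ 0.59   -0.3129  0.006 ] mid [ 0.5916 -0.2884  0.006 ] len 0.0491 ang -93.8
[ 0.59   -0.3129  0.006 ] [ 0.5324 -0.3105  0.006 ] mid [ 0.5612 -0.3117  0.006 ] len 0.0576 ang 177.6
[ 0.5324 -0.3105  0.006 ] [ 0.5333 -0.2601  0.006 ] mid [ 0.5329 -0.2853  0.006 ] len 0.0504 ang 89.0
[ 0.5333 -0.2601  0.006 ] [ 0.5932 -0.264   0.006 ] mid 
[... 172 characters left out ...]
] [ 0.5333 -0.2601  0.006 ] mid [ 0.5616 -0.2865  0.006 ] len 0.0774 ang 137.0
tray
[ 0.7161 -0.0544  0.018 ] [ 0.6991 -0.2136  0.018 ] mid [ 0.7076 -0.134   0.018 ] len 0.1601 ang -96.1
[ 0.6991 -0.2136  0.018 ] [ 0.6081 -0.2032  0.018 ] mid [ 0.6536 -0.2084  0.018 ] len 0.0915 ang 173.5
[ 0.6081 -0.2032  0.018 ] [ 0.626  -0.0456  0.018 ] mid [ 0.6171 -0.1244  0.018 ] len 0.1587 ang 83.5
[ 0.626  -0.0456  0.018 ] [ 0.7161 -0.0544  0.018 ] mid [ 0.6711 -0.05    0.018 ] len 0.0905 ang -5.6
[ 0.7161 -0.0544  0.018 ] [ 0.6081 -0.2032  0.018 ] mid [ 0.6621 -0.1288  0.018 ] len 0.1839 ang -126.0
[ 0.6991 -0.2136  0.018 ] [ 0.626  -0.0456  0.018 ] mid [ 0.6625 -0.1296  0.018 ] len 0.1832 ang 113.5
```

Run:
```python
from h import *
t=cal('top');s=cal('scene')
print('cham scene bottom', [atz(s,p,0).round(3) for p in [(247,323),(20,408),(245,215)]])
for z in (0,.2,.4,.5): print(z,[atz(t,p,z).round(3) for p in [(138,255),(225,10),(105,300),(138,285)]])
print('cent', [[atz(t,p,z).round(3) for p in [(390,290),(500,350),(470,120)]] for z in (0,.1,.2)])
print('cent scene',[atz(s,p,0).round(3) for p in [(335,170),(415,210),(505,190)]])
```

```text
cham scene bottom [array([0.457, 0.031, 0.   ]), array([0.546, 0.307, 0.   ]), array([ 0.717, -0.224,  0.   ])]
0 [array([0.495, 0.048, 0.   ]), array([ 0.969, -0.098,  0.   ]), array([0.415, 0.102, 0.   ]), array([0.442, 0.046, 0.   ])]
0.2 [array([ 0.478, -0.003,  0.2  ]), array([ 0.846, -0.116,  0.2  ]), array([0.417, 0.039, 0.2  ]), array([ 0.437, -0.005,  0.2  ])]
0.4 [array([ 0.462, -0.055,  0.4  ]), array([ 0.722, -0.135,  0.4  ]), array([ 0.418, -0.025,  0.4  ]), array([ 0.433, -0.056,  0.4  ])]
0.5 [array([ 0.454, -0.081,  0.5  ]), array([ 0.661, -0.144,  0.5  ]), array([ 0.419, -0.057,  0.5  ]), array([ 0.431, -0.082,  0.5  ])]
cent [[array([ 0.435, -0.399,  0.   ]), array([ 0.332, -0.588,  0.   ]), array([ 0.751, -0.56 ,  0.   ])], [array([ 0.433, -0.375,  0.1  ]), array([ 0.342, -0.542,  0.1  ]), array([ 0.714, -0.518,  0.1  ])], [array([ 0.432, -0.35 ,  0.2  ]), array([ 0.352, -0.496,  0.2  ]), array([ 0.677, -0.475,  0.2  ])]]
cent scene [array([ 0.73 , -0.548,  0.   ]), array([ 0.46 , -0.454,  0.   ]), array([ 0.358, -0.669,  0.   ])]
```

```bash
cat >> h.py <<'E'
def go(x,y,z,yaw):
    "tool y toward azimuth yaw(deg), z down; prints total shift/turn"
    o=bot.get_obs(); M=R.from_quat(o['orientation']).as_matrix(); p=np.array(o['ee_pos'])
    a=np.radians(yaw); ty=np.array([np.cos(a),np.sin(a),0]);tz=np.array([0,0,-1.]);tx=np.cross(ty,tz)
    D=np.column_stack([tx,ty,tz])
    print('t',o['t'],'pos',p.round(4),'yaw',np.degrees(np.arctan2(M[1,1],M[0,1])).round(2),'gap',round(o['finger_gap'],3),'F',o['contact_force'].round(2), 'q',o['joint_pos'].round(2))
    print('shift mm',(M.T@(np.array([x,y,z])-p)*1e3).round(1),'turn',R.from_matrix(M.T@D).as_rotvec().round(4))
E
python3 -c "
from h import *
go(.24,-.604,.33,-68.3);go(.449,-.276,.2,12.4)"
```

```text
t 0.15 pos [ 0.2402 -0.6035  0.2048] yaw -68.3 gap 1.0 F [0.1  0.37 0.55] q [ 1.13  0.63  0.04  1.52 -0.03  1.   -0.02]
shift mm [  -0.4    0.2 -125.2] turn [-0.0014 -0.      0.    ]
t 0.15 pos [ 0.2402 -0.6035  0.2048] yaw -68.3 gap 1.0 F [0.1  0.37 0.55] q [ 1.13  0.63  0.04  1.52 -0.03  1.   -0.02]
shift mm [ 315.1 -227.1    5.1] turn [-1.1000e-03 -1.0000e-03 -1.4084e+00]
```

Call:
{"name": "servo_tool", "arguments": {
  "rows": [
    [0, 0, -60, 0, 0, -0.1, 100],
    [0, 0, -120, 0, 0, -0.28, 100],
    [30, -25, -130, 0, 0, -0.45, 100],
    [80, -60, -130, 0, 0, -0.63, 100],
    [120, -90, -130, 0, 0, -0.8, 100]
  ]
}}

```text
t: 0.78
ee_pos: [0.3198, -0.4738, 0.3356]
orientation: [0.829, 0.559, 0.0, 0.0]
contact_force: [0.5, -0.7, -0.3]
finger_gap: 1.0
```

```bash
python3 -c "
from h import *
go(.449,-.276,.2,12.4)"
```

```text
t 0.775 pos [ 0.3198 -0.4738  0.3356] yaw -22.09 gap 1.0 F [ 0.47 -0.75 -0.28] q [ 1.05  0.4  -0.19  1.55  0.08  1.2   0.47]
shift mm [231.8  45.3 135.7] turn [ 6.000e-04 -4.000e-04 -6.019e-01]
```

Call:
{"name": "servo_tool", "arguments": {
  "rows": [
    [45, 10, 0, 0, 0, -0.15, 100],
    [95, 20, 10, 0, 0, -0.3, 100],
    [150, 30, 50, 0, 0, -0.45, 100],
    [200, 40, 90, 0, 0, -0.6, 100],
    [232, 45, 135, 0, 0, -0.6, 100]
  ]
}}

```text
t: 1.4
ee_pos: [0.4501, -0.2778, 0.201]
orientation: [0.629, 0.777, 0.001, 0.001]
contact_force: [0.5, -1.4, -0.6]
finger_gap: 1.003
```

Call:
{"name": "servo_tool", "arguments": {
  "rows": [
    [0, 0, 0, 0, 0, 0, 100],
    [0, 0, 0, 0, 0, 0, 100],
    [0, 0, 0, 0, 0, 0, 100],
    [0, 0, 0, 0, 0, 0, 100],
    [0, 0, 0, 0, 0, 0, 100]
  ]
}}

```text
t: 2.02
ee_pos: [0.4484, -0.2801, 0.202]
orientation: [0.63, 0.776, -0.0, 0.001]
contact_force: [1.2, 0.4, -0.2]
finger_gap: 0.995
```

Run:
```python
from h import *
go(.449,-.276,.105,12.4)
c=cal('wrist'); im=bot.capture('wrist')
print('pred dot',proj(c,[[.4498,-.276,.084]]), 'stand edge',proj(c,[[.5855,-.288,.052],[.534,-.284,.052]]))
cv2.imwrite('pics/w1.png',im[:,:,::-1])
```

```text
t 2.025 pos [ 0.4484 -0.2801  0.202 ] yaw 11.85 gap 0.995 F [ 1.18  0.4  -0.2 ] q [ 0.75  0.48 -0.36  1.85  0.22  0.85  0.49]
shift mm [ 4.   1.3 97. ] turn [ 0.0007  0.001  -0.0096]
pred dot [[281.90736654 197.80309968]] stand edge [[412.7645383  229.15008566]
 [363.77294871 215.15220724]]
```

View pics/w1.png

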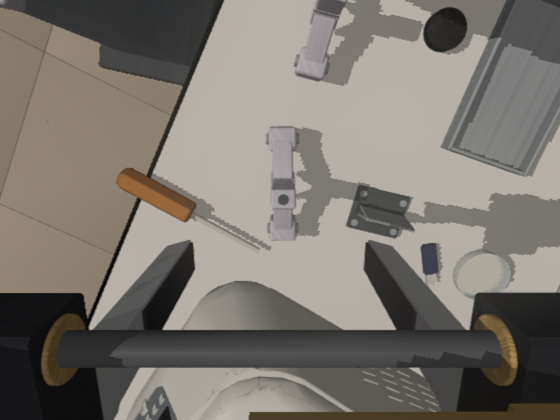

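Call:
{"name": "servo_tool", "arguments": {
  "rows": [
    [1, 1, 20, 0, 0, -0.01, 100],
    [3, 1, 45, 0, 0, -0.01, 100],
    [4, 1, 70, 0, 0, -0.01, 100],
    [4, 1, 90, 0, 0, -0.01, 100],
    [4, 1, 90, 0, 0, -0.01, 100]
  ]
}}

```text
t: 2.7
ee_pos: [0.4477, -0.2748, 0.1104]
orientation: [0.626, 0.78, -0.0, -0.001]
contact_force: [-0.2, 0.6, 0.8]
finger_gap: 1.001
```

Run:
```python
from h import *
go(.4498,-.276,.050,12.4)
```

```text
t 2.7 pos [ 0.4477 -0.2748  0.1104] yaw 12.49 gap 1.001 F [-0.17  0.65  0.76] q [ 0.7   0.6  -0.31  1.95  0.29  0.64  0.43]
shift mm [-1.7  2.  60.4] turn [-0.0021 -0.0019  0.0015]
```

Call:
{"name": "servo_tool", "arguments": {
  "rows": [
    [-1, 1, 20, 0, 0, 0, 100],
    [-1, 2, 40, 0, 0, 0, 100],
    [-1, 2, 60, 0, 0, 0, 100],
    [-1, 2, 60, 0, 0, 0, 70],
    [-1, 2, 60, 0, 0, 0, 30]
  ]
}}

```text
t: 3.32
ee_pos: [0.4516, -0.2762, 0.0525]
orientation: [0.626, 0.78, 0.0, 0.001]
contact_force: [0.9, -0.2, -0.5]
finger_gap: 0.822
```

Call:
{"name": "servo_tool", "arguments": {
  "rows": [
    [0, 0, 0, 0, 0, 0, 10],
    [0, 0, 0, 0, 0, 0, 5],
    [0, 0, 0, 0, 0, 0, 5],
    [0, 0, 0, 0, 0, 0, 5],
    [0, 0, 0, 0, 0, 0, 5]
  ]
}}

```text
t: 3.95
ee_pos: [0.4508, -0.2758, 0.0514]
orientation: [0.626, 0.78, 0.0, 0.0]
contact_force: [-0.4, 0.2, -0.1]
finger_gap: 0.293
```

Run:
```python
from h import *
go(.4498,-.276,.050,12.4)
im=bot.capture('top'); cv2.imwrite('pics/t2.png',im[:,:,::-1])
```

```text
t 3.95 pos [ 0.4508 -0.2758  0.0514] yaw 12.49 gap 0.293 F [-0.39  0.22 -0.06] q [ 0.66  0.7  -0.25  1.98  0.34  0.5   0.38]
shift mm [-0.  -1.   1.4] turn [0.     0.     0.0015]
```

View pics/t2.png

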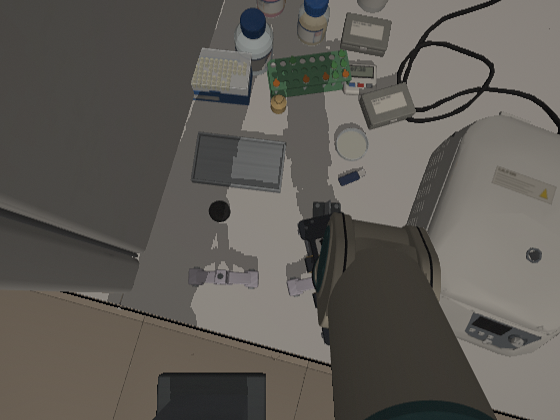

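Call:
{"name": "servo_tool", "arguments": {
  "rows": [
    [0, 0, 1, 0, 0, 0, 5],
    [0, 0, 1, 0, 0, 0, 5],
    [0, 0, 1, 0, 0, 0, 5],
    [0, 0, 1, 0, 0, 0, 5],
    [0, 0, 1, 0, 0, 0, 5]
  ]
}}

```text
t: 4.62
ee_pos: [0.451, -0.2758, 0.0513]
orientation: [0.626, 0.78, -0.0, 0.0]
contact_force: [-1.8, 1.9, 8.6]
finger_gap: 0.232
```

Run:
```python
from h import *
go(.4498,-.276,.120,12.4)
```

```text
t 4.625 pos [ 0.451  -0.2758  0.0513] yaw 12.49 gap 0.232 F [-1.83  1.92  8.58] q [ 0.66  0.7  -0.25  1.98  0.34  0.5   0.38]
shift mm [ -0.   -1.2 -68.7] turn [0.0002 0.0006 0.0017]
```

Call:
{"name": "servo_tool", "arguments": {
  "rows": [
    [0, 0, -10, 0, 0, 0, 3],
    [0, 0, -25, 0, 0, 0, 3],
    [0, 0, -45, 0, 0, 0, 3],
    [0, 0, -65, 0, 0, 0, 3],
    [0, 0, -65, 0, 0, 0, 3]
  ]
}}

```text
t: 5.25
ee_pos: [0.4519, -0.2764, 0.1171]
orientation: [0.626, 0.78, 0.0, 0.002]
contact_force: [0.0, -0.4, -3.7]
finger_gap: 0.234
```

Run:
```python
from h import *
go(.562,-.287,.120,-4)
o=bot.get_obs(); print(o['wrist_torque'],o['contact_force'])
```

```text
t 5.25 pos [ 0.4519 -0.2764  0.1171] yaw 12.47 gap 0.234 F [ 0.02 -0.37 -3.75] q [ 0.71  0.59 -0.31  1.94  0.29  0.65  0.43]
shift mm [-34.2 105.2  -2.5] turn [0.0031 0.0019 0.2875]
[-0.08047508 -0.12361102  0.04132461] [ 0.02328494 -0.37369098 -3.74611344]
```

Call:
{"name": "servo_tool", "arguments": {
  "rows": [
    [-5, 20, -4, 0, 0, 0.07, 3],
    [-13, 45, -6, 0, 0, 0.15, 3],
    [-21, 70, -6, 0, 0, 0.22, 3],
    [-30, 93, -6, 0, 0, 0.287, 3],
    [-34, 105, -6, 0, 0, 0.287, 3]
  ]
}}

```text
t: 5.88
ee_pos: [0.5613, -0.2859, 0.1205]
orientation: [0.731, 0.683, -0.0, -0.0]
contact_force: [-0.6, -0.6, -3.7]
finger_gap: 0.234
```

Call:
{"name": "servo_tool", "arguments": {
  "rows": [
    [0, 0, 0, 0, 0, 0, 3],
    [0, 0, 0, 0, 0, 0, 3],
    [0, 0, 0, 0, 0, 0, 3],
    [0, 0, 0, 0, 0, 0, 3],
    [0, 0, 0, 0, 0, 0, 3]
  ]
}}

```text
t: 6.5
ee_pos: [0.5605, -0.2863, 0.1216]
orientation: [0.731, 0.682, 0.0, 0.0]
contact_force: [-0.1, -0.5, -4.0]
finger_gap: 0.231
```

Run:
```python
from h import *
go(.562,-.287,.065,-4)
for n in('scene','wrist'):
  im=bot.capture(n); 
  if n=='scene': im=cv2.resize(im[150:300,245:445],None,fx=4,fy=4,interpolation=cv2.INTER_CUBIC)
  cv2.imwrite(f'pics/{n}3.png',im[:,:,::-1])
```

```text
t 6.5 pos [ 0.5605 -0.2863  0.1216] yaw -3.96 gap 0.231 F [-0.14 -0.52 -4.02] q [ 0.56  0.7  -0.23  1.65  0.2   0.81  0.18]
shift mm [-0.6  1.6 56.6] turn [0.0001 0.     0.0007]
```

View pics/scene3.png

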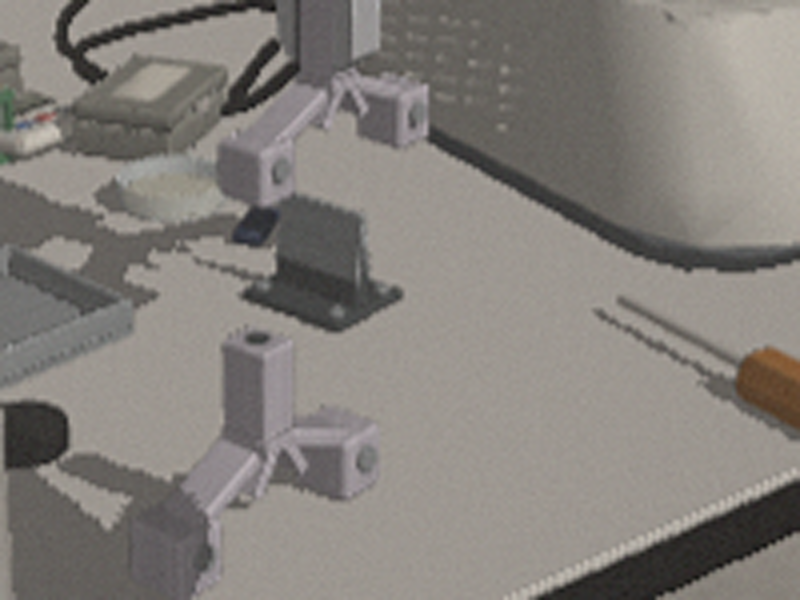

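View pics/wrist3.png

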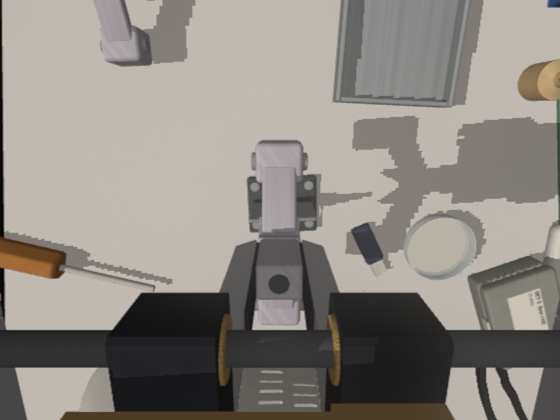

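Call:
{"name": "servo_tool", "arguments": {
  "rows": [
    [-0.6, 1.6, 15, 0, 0, 0, 3],
    [-0.6, 1.6, 30, 0, 0, 0, 3],
    [-0.6, 1.6, 42, 0, 0, 0, 3],
    [-0.6, 1.6, 50, 0, 0, 0, 3],
    [-0.6, 1.6, 50, 0, 0, 0, 3]
  ]
}}

```text
t: 7.22
ee_pos: [0.5617, -0.2867, 0.0705]
orientation: [0.731, 0.682, -0.0, -0.001]
contact_force: [-0.8, -0.2, -3.9]
finger_gap: 0.231
```

Run:
```python
from h import *
go(.562,-.287,.064,-4)
for n in('scene',):
  im=bot.capture(n); 
  if n=='scene': im=cv2.resize(im[150:270,285:385],None,fx=5,fy=5,interpolation=cv2.INTER_CUBIC)
  cv2.imwrite(f'pics/{n}4.png',im[:,:,::-1])
```

```text
t 7.225 pos [ 0.5617 -0.2867  0.0705] yaw -3.95 gap 0.231 F [-0.77 -0.2  -3.85] q [ 0.55  0.77 -0.21  1.68  0.22  0.71  0.16]
shift mm [-0.3  0.3  6.5] turn [-0.0014 -0.0006  0.0009]
```

View pics/scene4.png

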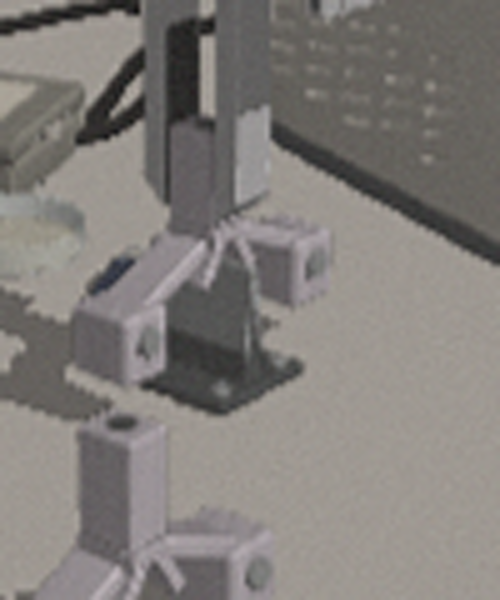

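Edge is inside the groove mouth, well centred. Lower the last few mm, then open gently a little.

Call:
{"name": "servo_tool", "arguments": {
  "rows": [
    [0, 0, 3, 0, 0, 0, 3],
    [0, 0, 5, 0, 0, 0, 3],
    [0, 0, 6.5, 0, 0, 0, 3],
    [0, 0, 6.5, 0, 0, 0, 3],
    [0, 0, 6.5, 0, 0, 0, 3]
  ]
}}

```text
t: 7.9
ee_pos: [0.5623, -0.287, 0.065]
orientation: [0.731, 0.682, 0.0, 0.0]
contact_force: [-0.5, -0.3, -3.7]
finger_gap: 0.229
```

Run:
```python
from h import *
go(.562,-.287,.064,-4)
```

```text
t 7.9 pos [ 0.5623 -0.287   0.065 ] yaw -3.95 gap 0.229 F [-0.45 -0.31 -3.66] q [ 0.55  0.78 -0.21  1.68  0.23  0.7   0.16]
shift mm [-0.1 -0.3  1. ] turn [0.0002 0.0001 0.0009]
```

Call:
{"name": "servo_tool", "arguments": {
  "rows": [
    [0, 0, 1, 0, 0, 0, 3],
    [0, 0, 1.5, 0, 0, 0, 3],
    [0, 0, 2, 0, 0, 0, 3],
    [0, 0, 2, 0, 0, 0, 3],
    [0, 0, 2, 0, 0, 0, 3]
  ]
}}

```text
t: 8.52
ee_pos: [0.5622, -0.287, 0.0632]
orientation: [0.731, 0.682, 0.0, 0.0]
contact_force: [-0.6, 1.5, 0.6]
finger_gap: 0.232
```

Force went from −3.7 to +0.6: seated. Open slightly and look.

Call:
{"name": "servo_tool", "arguments": {
  "rows": [
    [0, 0, 0, 0, 0, 0, 26],
    [0, 0, 0, 0, 0, 0, 30],
    [0, 0, 0, 0, 0, 0, 34],
    [0, 0, 0, 0, 0, 0, 38],
    [0, 0, 0, 0, 0, 0, 40]
  ]
}}

```text
t: 9.15
ee_pos: [0.5622, -0.287, 0.0629]
orientation: [0.731, 0.682, 0.0, 0.0]
contact_force: [0.6, -0.3, -0.9]
finger_gap: 0.397
```

Call:
{"name": "servo_tool", "arguments": {
  "rows": [
    [0, 0, 0, 0, 0, 0, 40],
    [0, 0, 0, 0, 0, 0, 40],
    [0, 0, 0, 0, 0, 0, 40],
    [0, 0, 0, 0, 0, 0, 40],
    [0, 0, 0, 0, 0, 0, 40]
  ]
}}

```text
t: 9.78
ee_pos: [0.5622, -0.287, 0.0629]
orientation: [0.731, 0.682, 0.0, 0.0]
contact_force: [0.1, -0.1, -0.0]
finger_gap: 0.399
```

Run:
```python
from h import *
go(.562,-.287,.064,-4)
for n in('scene',):
  im=bot.capture(n); 
  if n=='scene': im=cv2.resize(im[150:270,285:385],None,fx=5,fy=5,interpolation=cv2.INTER_CUBIC)
  cv2.imwrite(f'pics/{n}5.png',im[:,:,::-1])
im=bot.capture('wrist');cv2.imwrite(f'pics/w5.png',im[:,:,::-1])
```

```text
t 9.775 pos [ 0.5622 -0.287   0.0629] yaw -3.95 gap 0.399 F [ 0.13 -0.07 -0.04] q [ 0.55  0.78 -0.21  1.69  0.23  0.7   0.16]
shift mm [-0.  -0.2 -1.1] turn [0.     0.     0.0008]
```

View pics/scene5.png

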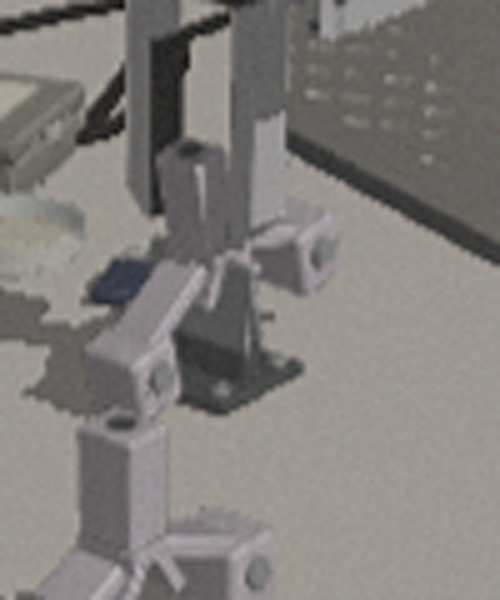

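View pics/w5.png

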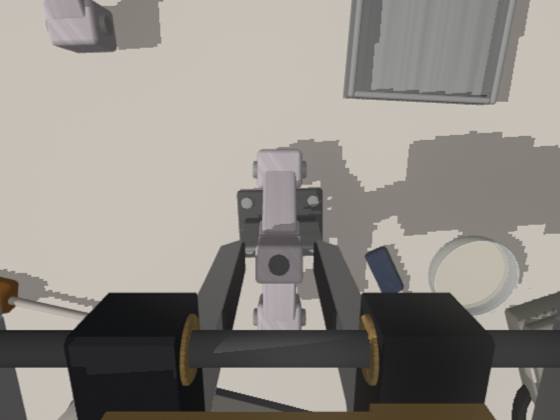

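Call:
{"name": "servo_tool", "arguments": {
  "rows": [
    [0.5, 0, 0, 0, -0.05, 0, 40],
    [1, 0, 0, 0, -0.1, 0, 40],
    [2, 0, 0, 0, -0.15, 0, 40],
    [2.3, 0, 0, 0, -0.205, 0, 40],
    [2.3, 0, 0, 0, -0.205, 0, 40]
  ]
}}

```text
t: 10.5
ee_pos: [0.563, -0.2825, 0.0627]
orientation: [0.726, 0.68, -0.075, 0.069]
contact_force: [1.2, 0.5, -0.7]
finger_gap: 0.4
```

Run:
```python
from h import *
go(.562,-.287,.064,-4)
for n in('scene',):
  im=bot.capture(n); 
  if n=='scene': im=cv2.resize(im[150:270,285:385],None,fx=5,fy=5,interpolation=cv2.INTER_CUBIC)
  cv2.imwrite(f'pics/{n}6.png',im[:,:,::-1])
im=bot.capture('wrist');cv2.imwrite(f'pics/w6.png',im[:,:,::-1])
```

```text
t 10.5 pos [ 0.563  -0.2825  0.0627] yaw -3.76 gap 0.4 F [ 1.23  0.51 -0.73] q [ 0.31  0.76 -0.01  1.77  0.37  0.6  -0.07]
shift mm [-4.7 -0.7 -0.3] turn [-0.      0.2041  0.0043]
```

View pics/scene6.png

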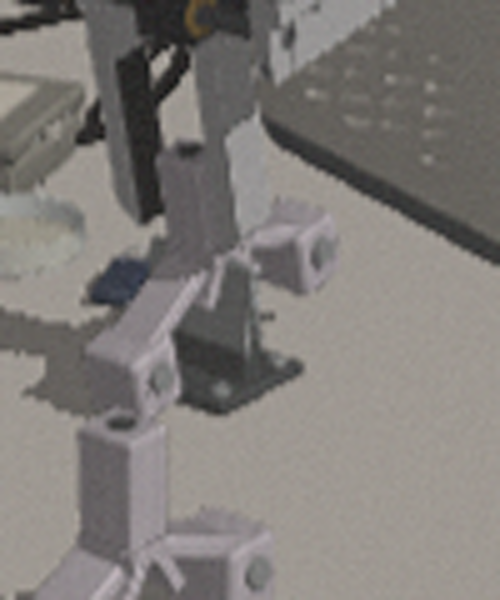

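View pics/w6.png

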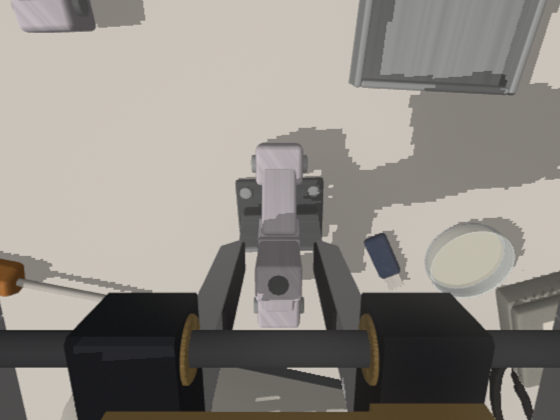

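Run:
```python
from h import *
s=cal('scene')
im=cv2.imread('pics/scene6.png')
yaw=R.from_euler('z',-4,degrees=True)
out=[]
for tilt in (6,11.5):
    v=im.copy()
    Rt=yaw*R.from_euler('x',-tilt,degrees=True)
    def P(p): 
        w=Rt.apply(np.array(p)*1e-3-[0,0,.040])+[.562,-.287,.052]
        q=proj(s,w)[0]; return tuple(((q-[285,150]+.5)*5-.5).astype(int))
    def box(x,y,z):
        import itertools
        c=list(itertools.product(x,y,z))
        for a,b in itertools.combinations(c,2):
            if sum(i!=j for i,j in zip(a,b))==1: cv2.line(v,P(a),P(b),(0,0,255),1)
    box((-11,11),(-9,9),(46,84)); box((-14,14),(40,60),(0,28)); box((-14,14),(-60,-40),(0,28))
    out.append(v)
cv2.imwrite('pics/ov6.png',cv2.resize(np.hstack(out),(800,480)))
```

```text
(no output)
```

View pics/ov6.png

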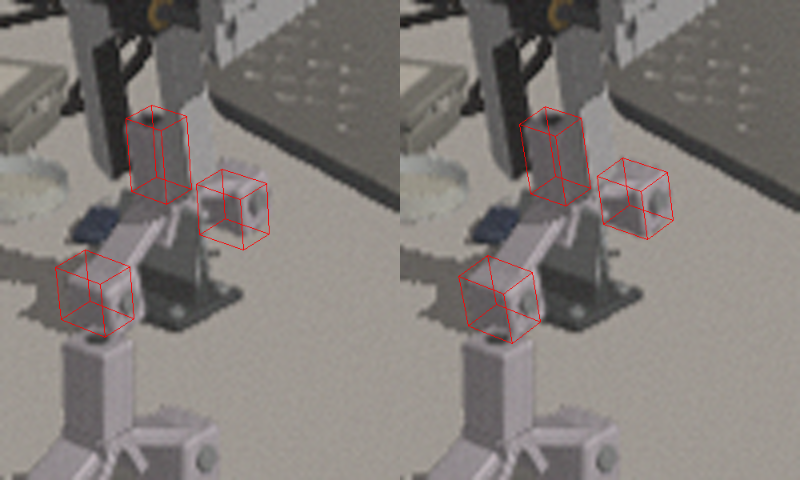

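Call:
{"name": "servo_tool", "arguments": {
  "rows": [
    [-1.5, 0, 0, 0, 0, 0, 30],
    [-1.5, 0, 0, 0, 0, 0, 20],
    [-1.5, 0, 0, 0, 0, 0, 3],
    [-1.5, 0, 0, 0, 0, 0, 3],
    [-1.5, 0, 0, 0, 0, 0, 3]
  ]
}}

```text
t: 11.22
ee_pos: [0.5622, -0.2867, 0.0633]
orientation: [0.727, 0.679, -0.075, 0.07]
contact_force: [0.3, -2.2, -1.1]
finger_gap: 0.234
```

Call:
{"name": "servo_tool", "arguments": {
  "rows": [
    [0, 0, 0, 0, 0, 0, 3],
    [0, 0, 0, 0, 0, 0, 3],
    [0, 0, 0, 0, 0, 0, 3],
    [0, 0, -2, 0, 0, 0, 3],
    [0, 0, -4, 0, 0, 0, 3]
  ]
}}

```text
t: 11.85
ee_pos: [0.5621, -0.284, 0.0666]
orientation: [0.727, 0.679, -0.075, 0.069]
contact_force: [0.5, -0.1, -2.5]
finger_gap: 0.233
```

Run:
```python
from h import *
go(.562,-.287,.14,-4)
```

```text
t 11.85 pos [ 0.5621 -0.284   0.0666] yaw -3.91 gap 0.233 F [ 0.46 -0.09 -2.55] q [ 0.31  0.75 -0.01  1.77  0.36  0.61 -0.06]
shift mm [-17.8   0.  -71.3] turn [-0.0008  0.2035  0.0017]
```

Lift straight up (world) while untilting slowly once clear.

Call:
{"name": "servo_tool", "arguments": {
  "rows": [
    [-4, 0, -18, 0, 0, 0, 3],
    [-8, 0, -36, 0, 0, 0, 3],
    [-13, 0, -54, 0, 0.06, 0, 3],
    [-18, 0, -71, 0, 0.13, 0, 3],
    [-18, 0, -71, 0, 0.2, 0, 3]
  ]
}}

```text
t: 12.48
ee_pos: [0.5637, -0.2896, 0.144]
orientation: [0.731, 0.682, -0.0, 0.004]
contact_force: [-0.5, 0.6, -3.3]
finger_gap: 0.23
```

Run:
```python
from h import *
go(.662,-.129,.14,-6.2)
im=bot.capture('scene'); im=cv2.resize(im[110:270,265:405],None,fx=4,fy=4,interpolation=cv2.INTER_CUBIC)
cv2.imwrite(f'pics/s7.png',im[:,:,::-1])
```

```text
t 12.475 pos [ 0.5637 -0.2896  0.144 ] yaw -3.95 gap 0.23 F [-0.47  0.57 -3.35] q [ 0.55  0.67 -0.2   1.63  0.17  0.85  0.21]
shift mm [167.1  87.    3.6] turn [0.0053 0.0051 0.0393]
```

View pics/s7.png

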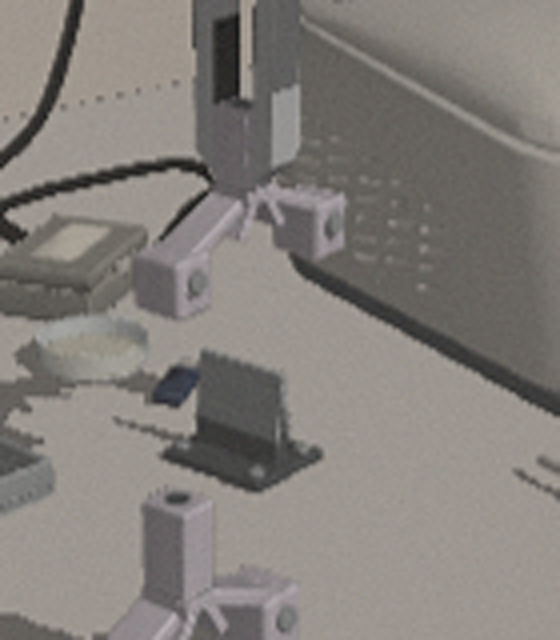

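Run:
```python
from h import *
s=cal('scene');t=cal('top')
print(tri((t,(138,255)),(s,(247,323))))
im=bot.capture('top'); cv2.imwrite('pics/t8.png',cv2.resize(im[:310,60:320],None,fx=2.6,fy=1.9)[:,:,::-1]); cv2.imwrite('pics/t8f.png',im[:,:,::-1])
w=cv2.imread('pics/scene0.png');cv2.imwrite('pics/s8.png',cv2.resize(w[270:370,170:290],None,fx=5,fy=5))
```

```text
(array([ 0.47935447,  0.03604831, -0.00254367]), [np.float64(0.019646307366980052), np.float64(0.01964630736697998)])
```

View pics/t8.png

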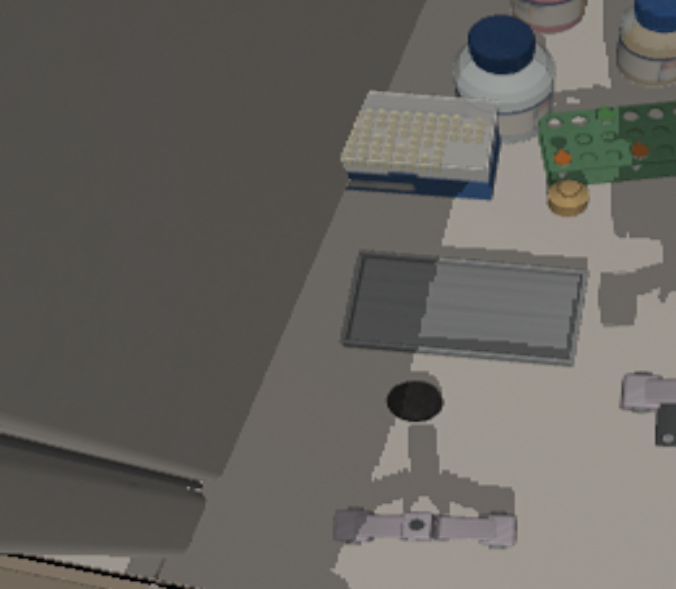

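View pics/s8.png

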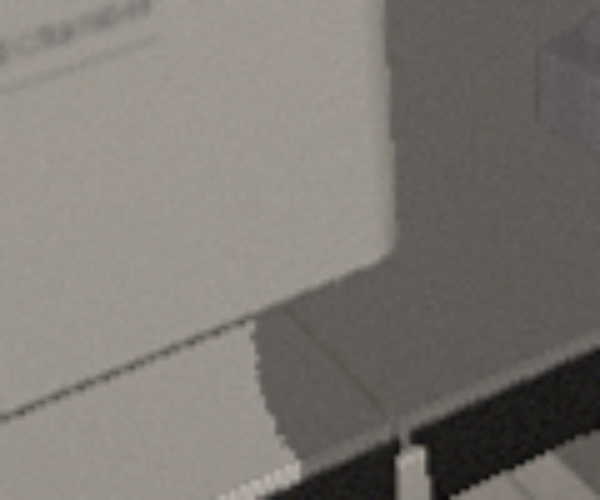

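Call:
{"name": "servo_tool", "arguments": {
  "rows": [
    [20, 10, 0, 0, 0, 0.01, 3],
    [60, 30, 0, 0, 0, 0.02, 3],
    [100, 52, 0, 0, 0, 0.03, 3],
    [140, 73, 0, 0, 0, 0.039, 3],
    [161, 85, 0, 0, 0, 0.039, 3]
  ]
}}

```text
t: 13.2
ee_pos: [0.6592, -0.1293, 0.14]
orientation: [0.743, 0.67, -0.001, 0.002]
contact_force: [-0.4, 0.2, -2.8]
finger_gap: 0.231
```

Call:
{"name": "servo_tool", "arguments": {
  "rows": [
    [0, 0, 0, 0, 0, 0, 3],
    [0, 0, 0, 0, 0, 0, 3],
    [0, 0, 0, 0, 0, 0, 3],
    [0, 0, 0, 0, 0, 0, 3],
    [0, 0, 0, 0, 0, 0, 3]
  ]
}}

```text
t: 13.82
ee_pos: [0.6577, -0.1345, 0.1396]
orientation: [0.745, 0.668, -0.002, 0.002]
contact_force: [-0.5, 0.8, -3.1]
finger_gap: 0.229
```

Run:
```python
from h import *
go(.660,-.134,.0553,-6.2)
for n in('top','wrist'):
  im=bot.capture(n)
  if n=='top': im=cv2.resize(im[60:300,140:400],None,fx=3,fy=2.5)
  cv2.imwrite(f'pics/{n}9.png',im[:,:,::-1])
```

```text
t 13.825 pos [ 0.6577 -0.1345  0.1396] yaw -6.25 gap 0.229 F [-0.5   0.83 -3.08] q [ 0.26  0.73 -0.17  1.51  0.15  0.91 -0.08]
shift mm [ 1.1  2.2 84.2] turn [ 0.0001  0.0051 -0.0008]
```

View pics/top9.png

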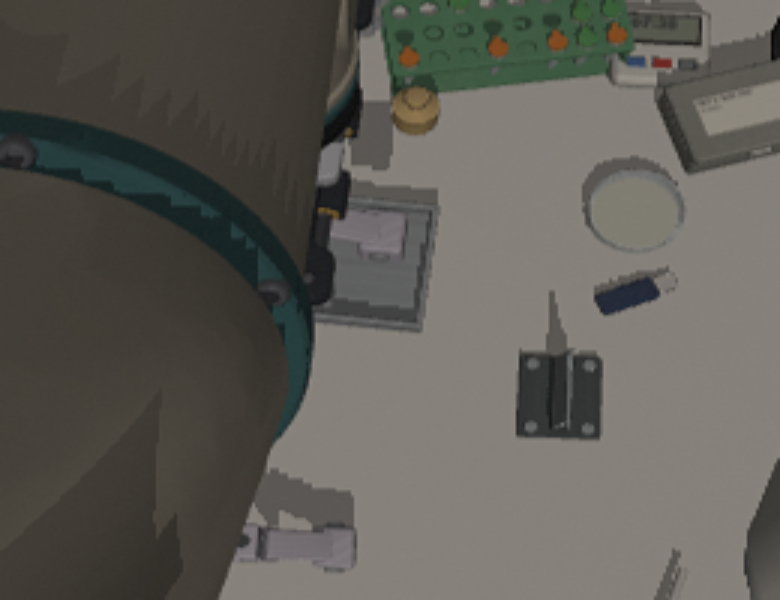

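View pics/wrist9.png

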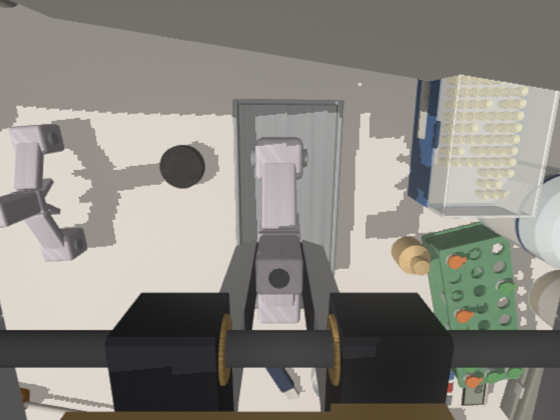

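Call:
{"name": "servo_tool", "arguments": {
  "rows": [
    [1, 2, 20, 0, 0.005, 0, 3],
    [1, 2, 42, 0, 0.005, 0, 3],
    [1, 2, 60, 0, 0.005, 0, 3],
    [1, 2, 72, 0, 0.005, 0, 3],
    [1, 2, 78, 0, 0.005, 0, 3]
  ]
}}

```text
t: 14.55
ee_pos: [0.6598, -0.1333, 0.0604]
orientation: [0.744, 0.668, -0.0, -0.0]
contact_force: [-0.6, 0.4, -2.9]
finger_gap: 0.23
```

Call:
{"name": "servo_tool", "arguments": {
  "rows": [
    [0, 0, 2, 0, 0, 0, 3],
    [0, 0, 3, 0, 0, 0, 3],
    [0, 0, 4, 0, 0, 0, 3],
    [0, 0, 5, 0, 0, 0, 3],
    [0, 0, 5, 0, 0, 0, 3]
  ]
}}

```text
t: 15.18
ee_pos: [0.6601, -0.1334, 0.0566]
orientation: [0.744, 0.668, 0.0, 0.0]
contact_force: [0.0, 0.6, -4.1]
finger_gap: 0.23
```

Run:
```python
from h import *
go(.660,-.134,.0553,-6.2)
```

```text
t 15.175 pos [ 0.6601 -0.1334  0.0566] yaw -6.19 gap 0.23 F [ 0.02  0.57 -4.07] q [ 0.25  0.84 -0.16  1.56  0.17  0.76 -0.09]
shift mm [-0.6 -0.   1.3] turn [0.0003 0.     0.0002]
```

Call:
{"name": "servo_tool", "arguments": {
  "rows": [
    [0, 0, 1, 0, 0, 0, 3],
    [0, 0, 2, 0, 0, 0, 3],
    [0, 0, 2, 0, 0, 0, 3],
    [0, 0, 2, 0, 0, 0, 3],
    [0, 0, 2, 0, 0, 0, 3]
  ]
}}

```text
t: 15.8
ee_pos: [0.6604, -0.1339, 0.0556]
orientation: [0.744, 0.668, 0.0, 0.001]
contact_force: [-2.3, -0.7, 5.2]
finger_gap: 0.233
```

Contact with the floor (+5 N). Release and rise.

Call:
{"name": "servo_tool", "arguments": {
  "rows": [
    [0, 0, 0, 0, 0, 0, 30],
    [0, 0, 0, 0, 0, 0, 45],
    [0, 0, 0, 0, 0, 0, 50],
    [0, 0, 0, 0, 0, 0, 50],
    [0, 0, -5, 0, 0, 0, 50]
  ]
}}

```text
t: 16.42
ee_pos: [0.6597, -0.1333, 0.0592]
orientation: [0.744, 0.668, -0.0, -0.0]
contact_force: [-0.7, -0.9, -0.8]
finger_gap: 0.502
```

Call:
{"name": "servo_tool", "arguments": {
  "rows": [
    [0, 0, -15, 0, 0, 0, 50],
    [0, 0, -40, 0, 0, 0, 50],
    [0, 0, -70, 0, 0, 0, 60],
    [0, 0, -100, 0, 0, 0, 70],
    [0, 0, -100, 0, 0, 0, 80]
  ]
}}

```text
t: 17.05
ee_pos: [0.6624, -0.1336, 0.1634]
orientation: [0.744, 0.668, 0.002, 0.003]
contact_force: [0.6, -0.4, 0.4]
finger_gap: 0.77
```

Run:
```python
from h import *
go(.4545,-.106,.15,-1.7)
for n in('wrist',):
  im=bot.capture(n)
  cv2.imwrite(f'pics/{n}10.png',im[:,:,::-1])
```

```text
t 17.05 pos [ 0.6624 -0.1336  0.1634] yaw -6.2 gap 0.77 F [ 0.58 -0.39  0.43] q [ 0.26  0.71 -0.18  1.49  0.14  0.95 -0.07]
shift mm [   5.  -209.7   11.9] turn [ 0.007   0.0005 -0.0785]
```

View pics/wrist10.png

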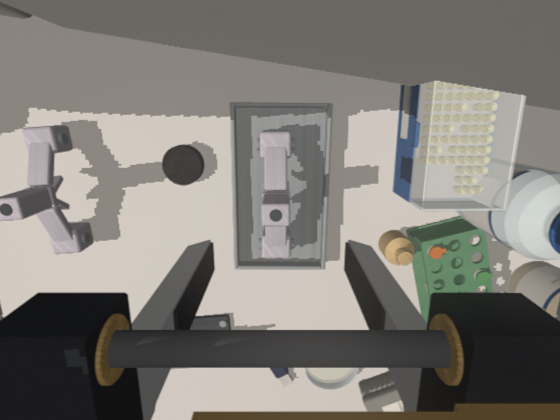

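Call:
{"name": "servo_tool", "arguments": {
  "rows": [
    [0, -25, 0, 0, 0, 0, 100],
    [1, -70, 0, 0, 0, -0.02, 100],
    [3, -115, 0, 0, 0, -0.04, 100],
    [5, -165, 5, 0, 0, -0.06, 100],
    [5, -208, 10, 0, 0, -0.078, 100]
  ]
}}

```text
t: 17.73
ee_pos: [0.4511, -0.1055, 0.1487]
orientation: [0.717, 0.697, -0.001, -0.001]
contact_force: [0.9, -0.4, 0.9]
finger_gap: 0.999
```

Call:
{"name": "servo_tool", "arguments": {
  "rows": [
    [0, 0, 0, 0, 0, 0, 100],
    [0, 0, 0, 0, 0, 0, 100],
    [0, 0, 0, 0, 0, 0, 100],
    [0, 0, 0, 0, 0, 0, 100],
    [0, 0, 0, 0, 0, 0, 100]
  ]
}}

```text
t: 18.35
ee_pos: [0.4542, -0.1059, 0.1493]
orientation: [0.718, 0.696, 0.0, 0.0]
contact_force: [0.6, -0.4, -0.1]
finger_gap: 1.0
```

Run:
```python
from h import *
go(.4545,-.106,.105,-1.7)
c=cal('wrist')
im=bot.capture('wrist'); print(proj(c,[[.4545,-.106,.084]]))
cv2.imwrite(f'pics/w11.png',im[:,:,::-1])
```

```text
t 18.35 pos [ 0.4542 -0.1059  0.1493] yaw -1.72 gap 1.0 F [ 0.57 -0.39 -0.08] q [ 0.32  0.46 -0.22  2.07  0.16  0.62 -0.03]
shift mm [-0.   0.3 44.3] turn [ 0.0003 -0.0001 -0.0003]
[[279.5538198  219.43014021]]
```

View pics/w11.png

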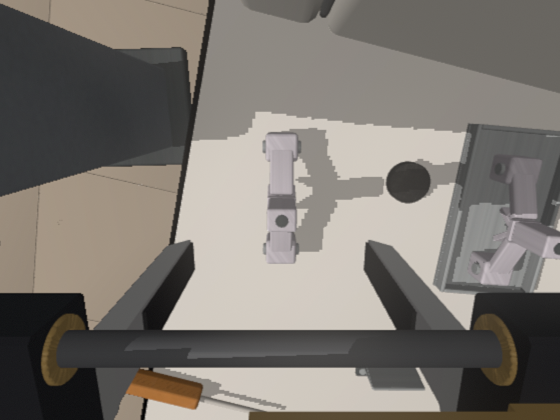

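Call:
{"name": "servo_tool", "arguments": {
  "rows": [
    [0, 1, 20, 0, 0, 0, 100],
    [0, 1, 45, 0, 0, 0, 100],
    [0, 1, 70, 0, 0, 0, 100],
    [0, 1, 88, 0, 0, 0, 100],
    [0, 1, 98, 0, 0, 0, 100]
  ]
}}

```text
t: 19.02
ee_pos: [0.4545, -0.1059, 0.0506]
orientation: [0.718, 0.696, -0.0, -0.0]
contact_force: [-0.3, -0.2, -0.6]
finger_gap: 1.003
```

Call:
{"name": "servo_tool", "arguments": {
  "rows": [
    [0, 0, 0, 0, 0, 0, 70],
    [0, 0, 0, 0, 0, 0, 30],
    [0, 0, 0, 0, 0, 0, 5],
    [0, 0, 0, 0, 0, 0, 3],
    [0, 0, 0, 0, 0, 0, 3]
  ]
}}

```text
t: 19.65
ee_pos: [0.455, -0.1061, 0.0517]
orientation: [0.718, 0.696, 0.0, 0.0]
contact_force: [-0.6, 0.0, -0.0]
finger_gap: 0.507
```

Call:
{"name": "servo_tool", "arguments": {
  "rows": [
    [0, 0, 0, 0, 0, 0, 3],
    [0, 0, 0, 0, 0, 0, 3],
    [0, 0, 0, 0, 0, 0, 3],
    [0, 0, 0, 0, 0, 0, 3],
    [0, 0, 0, 0, 0, 0, 3]
  ]
}}

```text
t: 20.27
ee_pos: [0.455, -0.106, 0.0515]
orientation: [0.718, 0.696, 0.0, 0.0]
contact_force: [0.7, -0.5, 0.0]
finger_gap: 0.233
```

Run:
```python
from h import *
go(.4545,-.106,.14,-1.7)
```

```text
t 20.275 pos [ 0.455  -0.106   0.0515] yaw -1.72 gap 0.233 F [ 0.66 -0.51  0.02] q [ 0.27  0.64 -0.14  2.15  0.23  0.37 -0.1 ]
shift mm [ -0.1  -0.4 -88.5] turn [ 0.0005 -0.     -0.0004]
```

Call:
{"name": "servo_tool", "arguments": {
  "rows": [
    [0, 0, 0, 0, 0, 0, 3],
    [0, 0, -15, 0, 0, 0, 3],
    [0, 0, -35, 0, 0, 0, 3],
    [0, 0, -60, 0, 0, 0, 3],
    [0, 0, -80, 0, 0, 0, 3]
  ]
}}

```text
t: 20.9
ee_pos: [0.4541, -0.1059, 0.132]
orientation: [0.718, 0.696, -0.0, -0.0]
contact_force: [0.1, 0.5, -2.5]
finger_gap: 0.236
```

Run:
```python
from h import *
go(.562,-.287,.13,-4)
```

```text
t 20.9 pos [ 0.4541 -0.1059  0.132 ] yaw -1.72 gap 0.236 F [ 0.06  0.54 -2.54] q [ 0.32  0.49 -0.21  2.09  0.18  0.58 -0.05]
shift mm [-177.7  113.3    1.9] turn [-0.0009 -0.      0.0398]
```

Call:
{"name": "servo_tool", "arguments": {
  "rows": [
    [-25, 15, 0, 0, 0, 0.01, 3],
    [-65, 42, 0, 0, 0, 0.02, 3],
    [-110, 70, 0, 0, 0, 0.03, 3],
    [-150, 96, 0, 0, 0, 0.04, 3],
    [-178, 113, 0, 0, 0, 0.04, 3]
  ]
}}

```text
t: 21.52
ee_pos: [0.5622, -0.2895, 0.1306]
orientation: [0.732, 0.681, -0.0, -0.0]
contact_force: [0.5, 0.7, -3.2]
finger_gap: 0.23
```

Call:
{"name": "servo_tool", "arguments": {
  "rows": [
    [0, 0, 0, 0, 0, 0, 3],
    [0, 0, 0, 0, 0, 0, 3],
    [0, 0, 0, 0, 0, 0, 3],
    [0, 0, 0, 0, 0, 0, 3],
    [0, 0, 0, 0, 0, 0, 3]
  ]
}}

```text
t: 22.15
ee_pos: [0.5624, -0.2868, 0.1317]
orientation: [0.731, 0.682, 0.0, 0.0]
contact_force: [-0.3, -0.1, -2.9]
finger_gap: 0.231
```

Run:
```python
from h import *
go(.562,-.287,.0705,-4)
```

```text
t 22.15 pos [ 0.5624 -0.2868  0.1317] yaw -3.97 gap 0.231 F [-0.28 -0.1  -2.93] q [ 0.55  0.69 -0.21  1.64  0.18  0.83  0.2 ]
shift mm [-0.2 -0.4 61.2] turn [ 0.0003 -0.      0.0005]
```

Call:
{"name": "servo_tool", "arguments": {
  "rows": [
    [0, 0, 18, 0, 0, 0, 3],
    [0, 0, 36, 0, 0, 0, 3],
    [0, 0, 50, 0, 0, 0, 3],
    [0, 0, 60, 0, 0, 0, 3],
    [0, 0, 60, 0, 0, 0, 3]
  ]
}}

```text
t: 22.78
ee_pos: [0.5618, -0.287, 0.0703]
orientation: [0.731, 0.682, -0.0, -0.001]
contact_force: [-0.6, 0.1, -2.6]
finger_gap: 0.232
```

Call:
{"name": "servo_tool", "arguments": {
  "rows": [
    [0, 0, 2, 0, 0, 0, 3],
    [0, 0, 4, 0, 0, 0, 3],
    [0, 0, 6, 0, 0, 0, 3],
    [0, 0, 6.5, 0, 0, 0, 3],
    [0, 0, 6.5, 0, 0, 0, 3]
  ]
}}

```text
t: 23.4
ee_pos: [0.5625, -0.2873, 0.0651]
orientation: [0.731, 0.682, 0.0, 0.0]
contact_force: [-0.4, 0.3, -2.6]
finger_gap: 0.233
```

Run:
```python
from h import *
go(.562,-.287,.0633,-4)
for n in('scene',):
  im=bot.capture(n); 
  if n=='scene': im=cv2.resize(im[150:270,285:385],None,fx=5,fy=5,interpolation=cv2.INTER_CUBIC)
  cv2.imwrite(f'pics/{n}12.png',im[:,:,::-1])
```

```text
t 23.4 pos [ 0.5625 -0.2873  0.0651] yaw -4.01 gap 0.233 F [-0.36  0.26 -2.59] q [ 0.54  0.78 -0.19  1.68  0.2   0.7   0.18]
shift mm [ 0.3 -0.5  1.8] turn [ 0.0003  0.     -0.0002]
```

View pics/scene12.png

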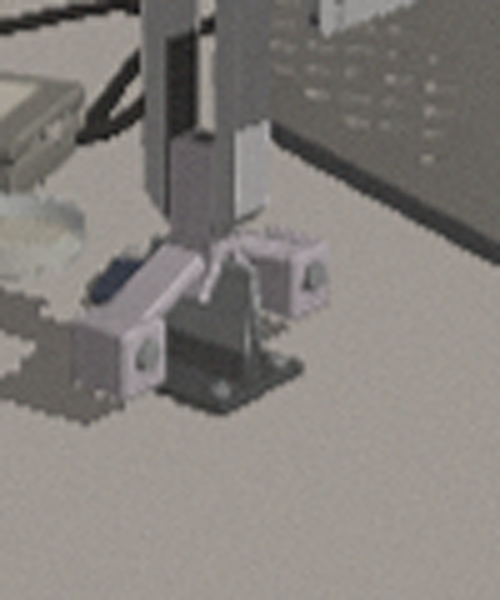

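Centred, groove over the edge. Last 2 mm until the force changes.

Call:
{"name": "servo_tool", "arguments": {
  "rows": [
    [0, 0, 1, 0, 0, 0, 3],
    [0, 0, 1.5, 0, 0, 0, 3],
    [0, 0, 2, 0, 0, 0, 3],
    [0, 0, 2, 0, 0, 0, 3],
    [0, 0, 2, 0, 0, 0, 3]
  ]
}}

```text
t: 24.08
ee_pos: [0.5625, -0.2873, 0.0634]
orientation: [0.731, 0.682, 0.0, 0.0]
contact_force: [-1.6, 0.6, 2.1]
finger_gap: 0.229
```

Call:
{"name": "servo_tool", "arguments": {
  "rows": [
    [0, 0, 0, 0, 0, 0, 25],
    [0, 0, 0, 0, 0, 0, 28],
    [0, 0, 0, 0, 0, 0, 33],
    [0, 0, 0, 0, 0, 0, 40],
    [0, 0, 0, 0, 0, 0, 45]
  ]
}}

```text
t: 24.7
ee_pos: [0.5624, -0.2873, 0.063]
orientation: [0.731, 0.682, 0.0, 0.0]
contact_force: [0.2, -0.6, -0.1]
finger_gap: 0.442
```

Call:
{"name": "servo_tool", "arguments": {
  "rows": [
    [0, 0, 0, 0, 0, 0, 50],
    [0, 0, 0, 0, 0, 0, 50],
    [0, 0, 0, 0, 0, 0, 50],
    [0, 0, 0, 0, 0, 0, 50],
    [0, 0, 0, 0, 0, 0, 50]
  ]
}}

```text
t: 25.32
ee_pos: [0.5625, -0.2873, 0.063]
orientation: [0.731, 0.682, 0.0, 0.0]
contact_force: [-0.1, 0.2, -0.6]
finger_gap: 0.503
```

Run:
```python
from h import *
go(.562,-.287,.0633,-4)
for n in('scene',):
  im=bot.capture(n); 
  if n=='scene': im=cv2.resize(im[150:270,285:385],None,fx=5,fy=5,interpolation=cv2.INTER_CUBIC)
  cv2.imwrite(f'pics/{n}13.png',im[:,:,::-1])
```

```text
t 25.325 pos [ 0.5625 -0.2873  0.063 ] yaw -4.01 gap 0.503 F [-0.1   0.23 -0.64] q [ 0.54  0.78 -0.19  1.68  0.2   0.7   0.18]
shift mm [ 0.3 -0.5 -0.3] turn [ 0.0003  0.     -0.0002]
```

View pics/scene13.png

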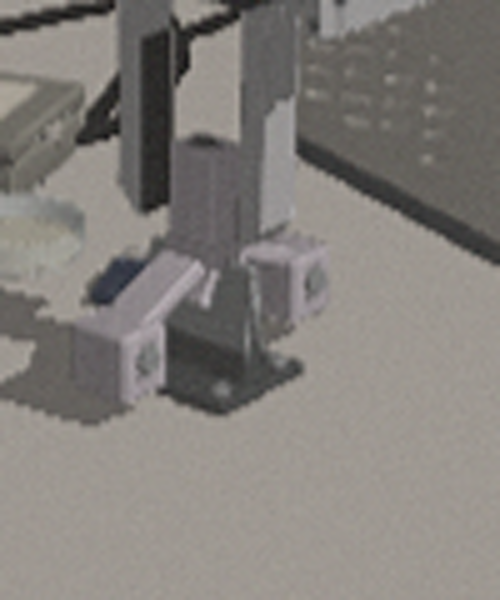

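Stays level with the fingers clear. Rise straight up.

Call:
{"name": "servo_tool", "arguments": {
  "rows": [
    [0, 0, -5, 0, 0, 0, 55],
    [0, 0, -20, 0, 0, 0, 60],
    [0, 0, -45, 0, 0, 0, 60],
    [0, 0, -80, 0, 0, 0, 60],
    [0, 0, -120, 0, 0, 0, 60]
  ]
}}

```text
t: 26.0
ee_pos: [0.5623, -0.2872, 0.1849]
orientation: [0.731, 0.682, 0.0, 0.0]
contact_force: [-0.0, -0.6, -0.6]
finger_gap: 0.605
```

Call:
{"name": "servo_tool", "arguments": {
  "rows": [
    [-20, -30, -30, 0, 0, 0, 60],
    [-20, -70, -50, 0, 0, 0, 60],
    [-20, -110, -50, 0, 0, 0, 60],
    [-20, -140, -50, 0, 0, 0, 60],
    [-20, -140, -50, 0, 0, 0, 60]
  ]
}}

```text
t: 26.62
ee_pos: [0.4195, -0.2979, 0.2343]
orientation: [0.732, 0.681, -0.0, 0.001]
contact_force: [1.8, 0.9, 1.0]
finger_gap: 0.596
```

Run:
```python
from h import *
go(.4,-.287,.23,-4)
im=bot.capture('scene'); cv2.imwrite('pics/s14.png',cv2.resize(im[150:270,245:395],None,fx=5,fy=5,interpolation=cv2.INTER_CUBIC)[:,:,::-1])
im=bot.capture('top'); cv2.imwrite('pics/t14.png',cv2.resize(im[110:310,170:390],None,fx=3.5,fy=3,interpolation=cv2.INTER_CUBIC)[:,:,::-1])
im=bot.capture('wrist'); cv2.imwrite('pics/w14.png',im[:,:,::-1])
```

```text
t 26.625 pos [ 0.4195 -0.2979  0.2343] yaw -4.14 gap 0.596 F [1.76 0.86 1.02] q [ 0.74  0.41 -0.24  1.85  0.12  0.9   0.36]
shift mm [  9.5 -20.2   4.3] turn [ 0.0003  0.0013 -0.0024]
```

View pics/s14.png

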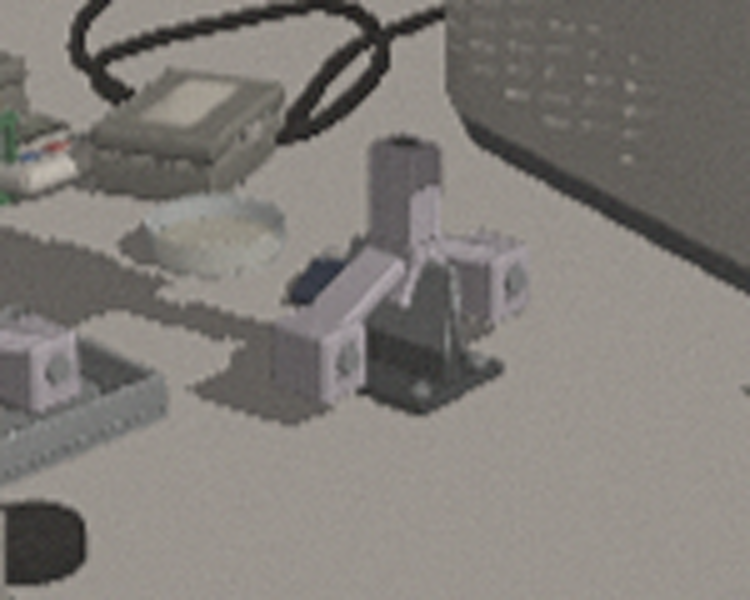

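View pics/t14.png

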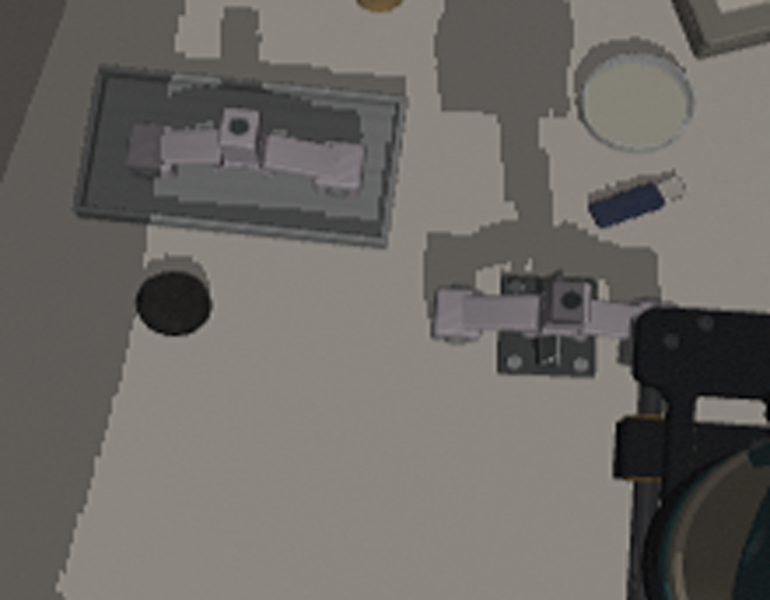

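View pics/w14.png

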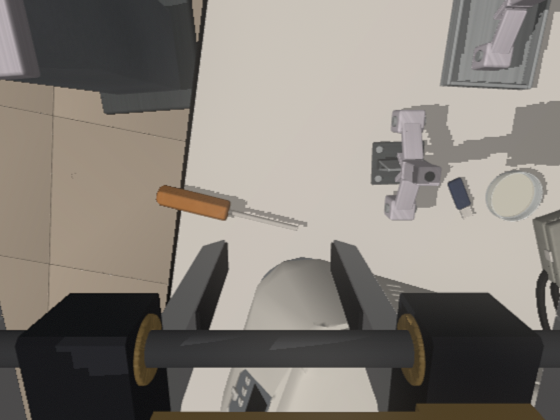

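Run:
```python
from h import *
t=cal('top');s=cal('scene')
T=lambda u,v:(170+(u+.5)/3.5-.5,110+(v+.5)/3-.5)
S=lambda u,v:(245+(u+.5)/5-.5,150+(v+.5)/5-.5)
print('dot good',tri((t,T(570,299)),(s,S(400,140))))
print('dot bad z.088',atz(t,T(238,125),.088))
for a,b,z in (((455,313),(645,318),.04),((146,148),(336,163),.032)): 
    p,q=atz(t,T(*a),z),atz(t,T(*b),z);print('lugs',p,q,'mid',(p+q)/2)
C=[(102,65),(405,97),(386,245),(77,212)]; print('tray',np.mean([atz(t,T(*c),.018) for c in C],0))
B=[(503,275),(595,280),(595,376),(498,375)]; print('stand',np.mean([atz(t,T(*c),.006) for c in B],0))
print(bot.get_obs()['t'],bot.get_obs()['contact_force'])
# level check
v=cv2.imread('pics/s14.png'); yaw=R.from_euler('z',-4,degrees=True)
import itertools
def P(p): 
    w=yaw.apply(np.array(p)*1e-3-[0,0,.040])+[.562,-.287,.052]
    return tuple(((proj(s,w)[0]-[245,150]+.5)*5-.5).astype(int))
for x,y,z in (((-11,11),(-9,9),(46,84)),((-14,14),(40,60),(0,28)),((-14,14),(-60,-40),(0,28))):
    for a,b in itertools.combinations(list(itertools.product(x,y,z)),2):
        if sum(i!=j for i,j in zip(a,b))==1: cv2.line(v,P(a),P(b),(0,0,255),1)
cv2.imwrite('pics/ov14.png',v)
```

```text
dot good (array([ 0.5623839 , -0.28628641,  0.09734629]), [np.float64(0.0006004087423614041), np.float64(0.0006004087423613347)])
dot bad z.088 [ 0.66049232 -0.13155106  0.088     ]
lugs [ 0.56352183 -0.23732173  0.04      ] [ 0.56112048 -0.33129497  0.04      ] mid [ 0.56232116 -0.28430835  0.04      ]
lugs [ 0.6628062 -0.0817725  0.032    ] [ 0.654334   -0.17802362  0.032     ] mid [ 0.6585701  -0.12989806  0.032     ]
tray [ 0.66328387 -0.12982807  0.018     ]
stand [ 0.56141778 -0.28721586  0.006     ]
26.775 [ 0.83894772  0.12206546 -0.83165123]
```

View pics/ov14.png

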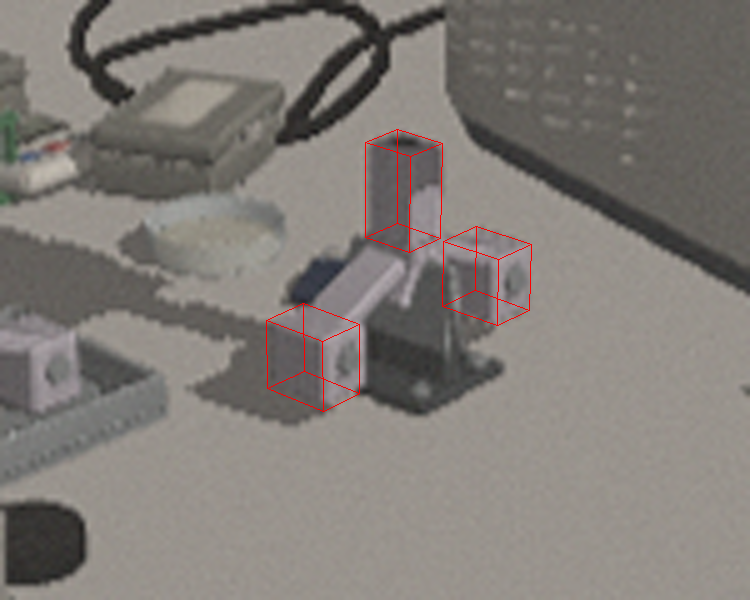

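Call:
{"name": "servo_tool", "arguments": {
  "rows": [
    [0, 0, 0, 0, 0, 0, 60],
    [0, 0, 0, 0, 0, 0, 60],
    [0, 0, 0, 0, 0, 0, 60],
    [0, 0, 0, 0, 0, 0, 60],
    [0, 0, 0, 0, 0, 0, 60]
  ]
}}

```text
t: 27.4
ee_pos: [0.4213, -0.2974, 0.2329]
orientation: [0.731, 0.682, 0.0, 0.0]
contact_force: [0.2, -1.1, 0.2]
finger_gap: 0.602
```

Run:
```python
from h import *
a=cv2.imread('pics/s14.png'); im=bot.capture('scene')
b=cv2.resize(im[150:270,245:395],None,fx=5,fy=5,interpolation=cv2.INTER_CUBIC)[:,:,::-1]
d=np.abs(a.astype(int)-b.astype(int)).max(2); print('frame diff mean/count>40',d.mean(),(d>40).sum())
print(bot.hand_in())
```

```text
frame diff mean/count>40 2.8705666666666665 48
the job is handed in; nothing more can be done
None
```

The job was handed in at about 27.5 s: the good arm is balanced level on the knife edge and the bad one is flat in the reject tray. The hand-in gives no verdict, so this rests on my own last checks.

- **Bad arm:** The arm on the right (about x 0.45, y −0.28) went on the stand first. When let go, it tipped until its left end was down. I took it off with the tool tilted to match, levelled it and set it in the reject tray.
- **Good arm:** The other arm stayed level on the edge after the fingers opened and the tool moved away.

**Last checks:**
- **Position on the stand:** the good arm's block top measured (0.562, −0.286, 0.097). That is within 2 mm of the stand's centre and agrees with the expected height of about 0.096 m.
- **Level:** an outline of a level arm laid over the scene picture matched to a pixel or so.
- **Position in the tray:** the bad arm lies within 5 mm of the tray's centre, upright and inside the walls.
- **At rest:** scene pictures taken 0.7 s apart showed almost no change, and nothing was touching the robot.

**Disagreement:** for the tipped arm, a model drawn at 11.5° sat 2–3 pixels off the scene picture. I put that down to calibration error, and the regrasp was not affected.

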